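Pop the battery hatch of the yellow-pad box

TASK

Two battery boxes for the decorating turntables are fixed to the craft bench. Press the yellow pad of one of them once with a fingertip, gently down to its stop, then let go so that its hatch springs up, and see that it stays fully open without pushing it back down. Leave the hatch with the blue pad shut, and do not pick up, move or knock over anything else on the bench.

Things in the scene. Friction and masses are not known exactly. Their poses are not given: they have to be found in the camera images.
- ybox: battery box fixed to the bench, black, 120 mm (x) by 100 mm (y), rim 60 mm high, with a yellow press pad on its grey hatch; origin at the centre of its underside, on the bench; its x axis runs from the pad side to the hinge side, z up
- ybox_pad (a point): centre of the top face of the yellow press pad (22 x 50 mm, long side along the box's y, 2 mm proud of the hatch) on the free edge of the hatch, 69 mm above the bench while shut; in the box's frame at x = -31 mm, y = 0; its centre is 14 mm from the hatch's free edge and 73 mm from the hinge line; it moves with the hatch
- ybox_hatch (a joint): angle of the yellow-pad box's grey hatch, rad: 0 = shut and latched, negative = pressed in (stop at -0.075, 5 mm down at the pad), positive = open, stop at 1.4 (almost upright, free edge about 150 mm up). Pressing the pad 4 mm down or more (about 5 N) unlatches it; as the finger leaves it springs up within about a second and a spring holds it open; a shorter press leaves it latched
- ybox_hinge (a point): hinge line of the yellow-pad hatch (85 x 84 x 10 mm, top 67 mm up, 7 mm proud of the rim): in the box's frame at x = 42 mm, z = 62 mm, along the box's y
- ybox_pointer (a joint): small red drag pointer beside the hinge (32 mm, box's +y side); the hatch lug carries it up as it opens and leaves it there by friction, so it reads the widest opening so far, rad (0 at the start)
- bbox: battery box fixed to the bench, black, 120 mm (x) by 100 mm (y), rim 60 mm high, with a blue press pad on its grey hatch; origin at the centre of its underside, on the bench; its x axis runs from the pad side to the hinge side, z up
- bbox_pad (a point): centre of the top face of the blue press pad (22 x 50 mm, long side along the box's y, 2 mm proud of the hatch) on the free edge of the hatch, 69 mm above the bench while shut; in the box's frame at x = -31 mm, y = 0; its centre is 14 mm from the hatch's free edge and 73 mm from the hinge line; it moves with the hatch
- bbox_hatch (a joint): angle of the blue-pad box's grey hatch, rad: 0 = shut and latched, negative = pressed in (stop at -0.075, 5 mm down at the pad), positive = open, stop at 1.4 (almost upright, free edge about 150 mm up); the same latch, which must stay shut
- pot: loose terracotta flower pot with mosaic chips, 120 mm wide, 95 mm high; origin at its underside; leave it alone
- mortar: loose black mortar bowl, 110 mm wide, 70 mm high; origin at its underside; leave it alone
- sponge: loose yellow sponge, 70 x 100 x 30 mm; origin at its underside; leave it alone
- tub: loose white open tub, 90 x 120 x 40 mm; origin at its underside; leave it alone
- jar: loose green glass jar, 40 mm wide, 65 mm high, standing between the boxes; origin at its underside; leave it alone
- spatula: loose spatula lying on the bench; origin at its underside; leave it alone
- brush: loose brush lying on the bench; origin at its underside; leave it alone

How it is judged:
By the outcome, as a careful person would: the job done as asked, in the order asked, and still so for the second after the job is handed in, with the robot touching nothing.
It also fails if it takes over 29 s, if anything falls off the work surface, if the arm or the gripper's body presses on something with over 40 N, if the wrist force passes 120 N, or if a joint passes its speed limit or range.

ROBOT

A 7-joint arm with a two-finger parallel gripper is mounted at the origin on the work surface. World frame = base frame: x ahead of the robot, y to its left, z up, the work surface at z = 0. Lengths are in m, angles in rad, forces in N, time in s.
With the tool pointing down it reaches from about 0.425 to 1.025 m from the base axis. Payload 3.6 kg.
Tool frame: the origin (TCP) lies on the centre line of the jaws, within the pads' length; the fingertips stand ctrl.nose_length ahead of it and the grasp point (between the pads) lies 8 mm behind it (ctrl.nose_length is the distance from the TCP to the fingertips, in m); z points along the fingers, y is the direction in which the jaws open and shut (so a half turn about z gives the same grasp; the last joint's range is limited). The gripper opens to 85 mm and grips with 20 to 120 N. Pads are 22 mm wide; open, the fingers measure 114 mm over their backs; the gripper's body (76 mm by 85 mm) begins 54 mm behind the grasp point. The pads swing forward as they close: fully open they stand 13 mm farther back than shut.
Start: joints at [-1.298, 0.591, 0.048, 1.609, -0.033, 0.943, -0.034], TCP at [0.259, 0.677, 0.242] pointing down, gripper open.
Joint ranges: [-2.69, 2.69], [-0.47, 2.24], [-1.27, 1.36], [0.19, 2.51], [-1.53, 4.68], [0.08, 2.07], [-3.09, 3.09]. Speed limits (rad/s): [2.57, 2.57, 3.14, 3.14, 3.14, 3.14, 3.14].

INTERFACE

Orientations are given as a 3x3 rotation matrix whose columns are the frame's x, y, z axes.
In Python, from station import telemetry, read_camera, camera_params, workorder, ctrl gives the robot as it stands.
- The arm moves only by the tool drive_tool, never from a script. Its argument "plan" is a list of rows, each an object of numbers: "fingers": the opening in per cent of the stroke, from 0 (shut) to 100 (fully open); "tx", "ty", "tz": the shift along the tool's x, y, z in mm; "wx", "wy", "wz": the turn, a rotation vector about the tool's x, y, z in rad. In form: [{"fingers": .., "tx": .., "ty": .., "tz": .., "wx": .., "wy": .., "wz": ..}, ...]. A call has 1 to 12 rows; each row shifts and turns the pose as measured when the row begins, along the tool's axes as they then stand; what a row does not reach is not made up. A row lasts 1/12 s, in which the tool goes at most 41.7 mm and 7.16 degrees, less where a joint would pass 70% of its speed; a pose out of reach is approached as far as the arm can. A call with a gripper value outside its range is refused whole. The fingers move at their own pace and stop on an object; "newtons" is the grip in N (left out, the last holds). Time passes only in rows, so rows that do not move let the fingers close. It gives the time, the measured TCP pose, the force and the opening at its end, in the units of the state.
- telemetry.sense(): the state, without advancing time (a new reading comes with each control period).
- read_camera(name): name is "scene" or "top"; returns the picture (400x640x3 uint8, red, green, blue); there is no depth.
- camera_params(name): a dict with "mtx" (3x3 intrinsics, pixels), "dist" ([k1, k2, p1, p2, k3] as OpenCV has them; the pictures are not rectified), "origin" and "orientation" of the camera in the world. Camera axes: x right, y down, z forward; pixel columns grow to the right and rows downward; lengths in m; the calibration is good to about 2 mm. A picture is of the moment at which its call begins. camera_params takes no time and is no camera call.
- workorder.job_done(): hands the job in, once; it reports no verdict.
The state is a dict: "time": time; "joints": joint angles; "joint_velocities": joint speeds; "joint_efforts": joint torques, N m; "tool_pos": TCP position; "ee_rot": TCP orientation; "ft_force": force on the tool from outside, world axes, zero at the start; "ft_torque": the same for the moment, N m; "grip_width": opening from 0.0 (shut) to 1.0 (fully open).
Only numpy, scipy, OpenCV 4.12 (cv2) and the standard library are available. Lean on these libraries where they do the work, as an engineer would, in place of code of your own. Each camera call takes 0.05 s, during which the arm holds its last target. There are 200 camera calls.

## Working session

There is one attempt and no reset: what is moved stays moved. The work goes in short steps, Python scripts to look and compute and a tool call to move; the robot and the scene stay as the last step left them, time stands still between calls to the robot, and variables do not carry over. Pictures are saved under pics/ and viewed, about 8 in all and at most 12, crops included, and the job is handed in when it is done.

Besides the shell and the picture viewer there is one more tool, called after "Request:" by a JSON object that holds its "method" and its "body". drive_tool: Moves the arm, as the interface text tells. Its arguments: {"type":"object","properties":{"plan":{"type":"array"},"newtons":{"type":"number"}},"required":["plan"]}

```bash
ls; mkdir -p pics; python3 - <<'E'
from station import telemetry, read_camera, camera_params, workorder, ctrl
import cv2
s=telemetry.sense();print(s['time'],s['tool_pos'],s['ee_rot'],s['grip_width'],ctrl.nose_length)
for n in('scene','top'):
    cv2.imwrite(f'pics/{n}0.png',read_camera(n)[:,:,::-1]);p=camera_params(n);print(n,p)
E
```

```text
pics
0.0 [0.25897966 0.67627459 0.24112336] [[-9.33880904e-01  3.57583483e-01 -7.14492718e-04]
 [ 3.57584178e-01  9.33878332e-01 -2.19465211e-03]
 [-1.17522079e-04 -2.30503499e-03 -9.99997336e-01]] 0.9992654792668316 0.011
scene {'mtx': array([[408.68880762,   0.        , 323.42112504],
       [  0.        , 408.68880762, 201.1672915 ],
       [  0.        ,   0.        ,   1.        ]]), 'dist': array([-0.00156939,  0.        ,  0.        ,  0.        ,  0.        ]), 'origin': array([1.13829155, 0.11681773, 1.11624738]), 'orientation': array([[-0.21073538,  0.8465033 , -0.48889955],
       [ 0.97749469,  0.17749781, -0.11401164],
       [-0.00973263, -0.501923  , -0.86485755]])}
top {'mtx': array([[469.45380199,   0.        , 317.50401469],
       [  0.        , 469.45380199, 193.57954111],
       [  0.        ,   0.        ,   1.        ]]), 'dist': array([0.02430879, 0.        , 0.        , 0.        , 0.        ]), 'origin': array([ 0.34540543, -0.01228646,  1.30383613]), 'orientation': array([[ 0.02299294, -0.98638682,  0.16282618],
       [-0.99969275, -0.0241934 , -0.00539335],
       [ 0.00925924, -0.16265214, -0.98664003]])}
```

View pics/top0.png

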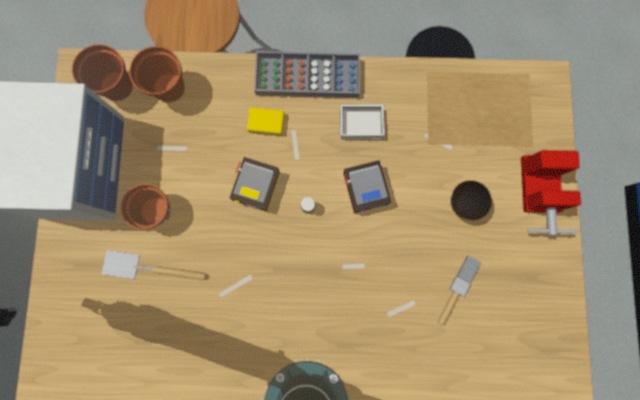

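View pics/scene0.png

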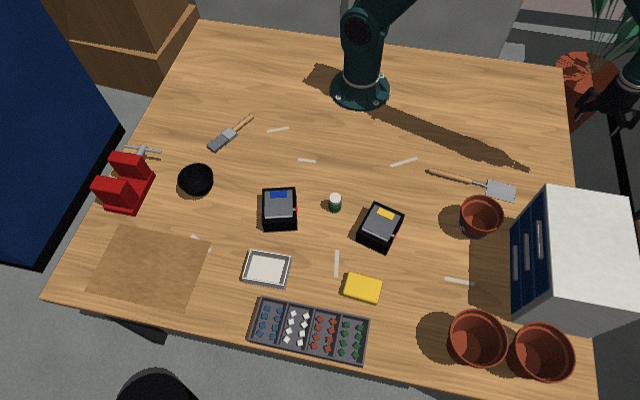

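The top view shows the yellow pad near (250,193), the blue pad near (372,196) and the jar between them at (308,204). Next I'll locate the pads.

```bash
cat > h.py <<'E'
import numpy as np,cv2
from station import telemetry, read_camera, camera_params, ctrl
def plane(n,px,z):
    p=camera_params(n);u=cv2.undistortPoints(np.float64(px).reshape(-1,1,2),p['mtx'],p['dist']).reshape(-1,2)
    d=np.c_[u,np.ones(len(u))]@p['orientation'].T
    return p['origin']+d*((z-p['origin'][2])/d[:,2])[:,None]
E
python3 - <<'E'
from h import *
roi={'top':(225,285,150,215),'scene':(345,415,195,255)}
for n in roi:
    im=cv2.imread(f'pics/{n}0.png');x0,x1,y0,y1=roi[n]
    h=cv2.cvtColor(im,cv2.COLOR_BGR2HSV);m=np.zeros(im.shape[:2],np.uint8)
    m[y0:y1,x0:x1]=cv2.inRange(h,(22,150,100),(35,255,255))[y0:y1,x0:x1]
    g=np.zeros_like(m);g[y0:y1,x0:x1]=cv2.inRange(h,(0,0,70),(179,80,200))[y0:y1,x0:x1]
    k,l,st,c=cv2.connectedComponentsWithStats(m);i=1+st[1:,4].argmax()
    pts=np.argwhere(l==i)[:,::-1]; P=plane(n,pts,.069)
    r=cv2.minAreaRect((P[:,:2]*1000).astype(np.float32));b=cv2.boxPoints(r)
    print(n,st[i],'centroid',P.mean(0),'rect',r)
    k,l,st,c=cv2.connectedComponentsWithStats(g);i=1+st[1:,4].argmax()
    G=plane(n,np.argwhere(l==i)[:,::-1],.067);print(' grey',st[i],G.mean(0),cv2.minAreaRect((G[:,:2]*1000).astype(np.float32)))
    cv2.imwrite(f'pics/c_{n}.png',cv2.resize(im[y0:y1,x0:x1],None,fx=6,fy=6,interpolation=cv2.INTER_CUBIC))
a=cv2.imread('pics/c_top.png');b=cv2.imread('pics/c_scene.png');hh=max(a.shape[0],b.shape[0])
cv2.imwrite('pics/c.png',np.hstack([cv2.copyMakeBorder(v,0,hh-v.shape[0],0,10,0) for v in(a,b)])[:600,:800])
E
```

```text
top [240 187  19  12 137] centroid [0.54737903 0.16224448 0.069     ] rect ((547.7467041015625, 162.24298095703125), (48.24795150756836, 20.309412002563477), 72.83992767333984)
 grey [ 232  160   45   49 1200] [0.57763166 0.1521836  0.067     ] ((572.2006225585938, 156.65020751953125), (99.65142059326172, 119.37593078613281), 73.43717193603516)
scene [377 208  18  12 107] centroid [0.54893127 0.16340242 0.069     ] rect ((548.5888671875, 163.05323791503906), (48.3112907409668, 20.724641799926758), 71.32151794433594)
 grey [362 205  39  37 711] [0.58780455 0.15325529 0.067     ] ((581.1063232421875, 158.34738159179688), (91.93476867675781, 93.52025604248047), 73.73031616210938)
```

View pics/c.png

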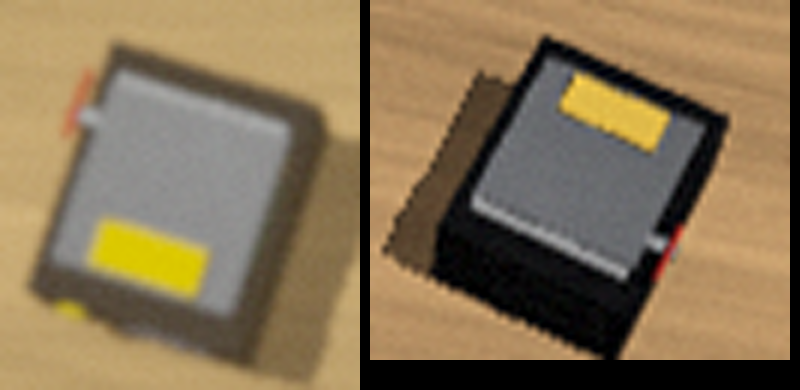

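The crops show the pad towards the robot and the hinge on the far side. The pad is at about (0.548, 0.163) in both views, and the tool x axis already lies almost along the box's −x. I'll close the fingers and travel above it.

Request:
{"method": "drive_tool", "body": {"plan": [{"fingers": 0, "tx": -26, "ty": -22}, {"fingers": 0, "tx": -26, "ty": -22}, {"fingers": 0, "tx": -26, "ty": -22}, {"fingers": 0, "tx": -26, "ty": -22}, {"fingers": 0, "tx": -26, "ty": -22}, {"fingers": 0, "tx": -26, "ty": -22}, {"fingers": 0, "tx": -26, "ty": -22}, {"fingers": 0, "tx": -26, "ty": -22}, {"fingers": 0, "tx": -26, "ty": -22}, {"fingers": 0, "tx": -26, "ty": -22}, {"fingers": 0, "tx": -26, "ty": -22}, {"fingers": 0, "tx": -26, "ty": -22}]}}

```text
validation failed for argument at $.pl...
```

Request:
{"method": "drive_tool", "body": {"plan": [{"fingers": 0, "tx": -26, "ty": -22, "tz": 0, "wx": 0, "wy": 0, "wz": 0}, {"fingers": 0, "tx": -26, "ty": -22, "tz": 0, "wx": 0, "wy": 0, "wz": 0}, {"fingers": 0, "tx": -26, "ty": -22, "tz": 0, "wx": 0, "wy": 0, "wz": 0}, {"fingers": 0, "tx": -26, "ty": -22, "tz": 0, "wx": 0, "wy": 0, "wz": 0}, {"fingers": 0, "tx": -26, "ty": -22, "tz": 0, "wx": 0, "wy": 0, "wz": 0}, {"fingers": 0, "tx": -26, "ty": -22, "tz": 0, "wx": 0, "wy": 0, "wz": 0}], "newtons": 20}}

```text
time: 0.6
tool_pos: [0.3508, 0.5003, 0.2362]
ee_rot: [[-0.941, 0.339, -0.008], [0.339, 0.941, 0.001], [0.008, -0.002, -1.0]]
ft_force: [0.3, 0.2, -0.1]
grip_width: 0.142
```

Request:
{"method": "drive_tool", "body": {"plan": [{"fingers": 0, "tx": -28, "ty": -24, "tz": 0, "wx": 0, "wy": 0, "wz": 0}, {"fingers": 0, "tx": -28, "ty": -24, "tz": 0, "wx": 0, "wy": 0, "wz": 0}, {"fingers": 0, "tx": -28, "ty": -24, "tz": 0, "wx": 0, "wy": 0, "wz": 0}, {"fingers": 0, "tx": -28, "ty": -24, "tz": 0, "wx": 0, "wy": 0, "wz": 0}, {"fingers": 0, "tx": -28, "ty": -24, "tz": 0, "wx": 0, "wy": 0, "wz": 0}, {"fingers": 0, "tx": -28, "ty": -24, "tz": 0, "wx": 0, "wy": 0, "wz": 0}, {"fingers": 0, "tx": -28, "ty": -24, "tz": 0, "wx": 0, "wy": 0, "wz": 0}, {"fingers": 0, "tx": -28, "ty": -24, "tz": 0, "wx": 0, "wy": 0, "wz": 0}, {"fingers": 0, "tx": -28, "ty": -24, "tz": 0, "wx": 0, "wy": 0, "wz": 0}, {"fingers": 0, "tx": -20, "ty": -16, "tz": 0, "wx": 0, "wy": 0, "wz": 0}]}}

```text
time: 1.43
tool_pos: [0.5322, 0.1698, 0.2319]
ee_rot: [[-0.941, 0.339, -0.013], [0.339, 0.941, -0.004], [0.011, -0.008, -1.0]]
ft_force: [0.9, 0.9, -1.0]
grip_width: -0.001
```

Request:
{"method": "drive_tool", "body": {"plan": [{"fingers": 0, "tx": -8, "ty": 0, "tz": 24, "wx": 0, "wy": 0, "wz": 0}, {"fingers": 0, "tx": -4, "ty": 0, "tz": 24, "wx": 0, "wy": 0, "wz": 0}, {"fingers": 0, "tx": -3, "ty": 0, "tz": 24, "wx": 0, "wy": 0, "wz": 0}, {"fingers": 0, "tx": 0, "ty": 0, "tz": 24, "wx": 0, "wy": 0, "wz": 0}, {"fingers": 0, "tx": 0, "ty": 0, "tz": 14, "wx": 0, "wy": 0, "wz": 0}, {"fingers": 0, "tx": 0, "ty": 0, "tz": 0, "wx": 0, "wy": 0, "wz": 0}]}}

```text
time: 1.93
tool_pos: [0.5528, 0.1508, 0.1188]
ee_rot: [[-0.934, 0.357, -0.005], [0.358, 0.934, -0.008], [0.002, -0.009, -1.0]]
ft_force: [-0.7, -0.5, 0.5]
grip_width: 0.002
```

```bash
python3 - <<'E'
from h import *
s=telemetry.sense();print(s['time'],s['tool_pos'],s['ft_force'],s['grip_width'],ctrl.nose_length)
v=[]
for n,(x0,x1,y0,y1) in {'scene':(320,440,150,260),'top':(200,310,120,230)}.items():
    im=read_camera(n)[:,:,::-1];v.append(cv2.resize(im[y0:y1,x0:x1],(390,360),interpolation=cv2.INTER_CUBIC))
cv2.imwrite('pics/near.png',np.hstack(v))
E
```

```text
1.9333 [0.55283565 0.15080465 0.11877668] [-0.72895813 -0.54009548  0.49916336] 0.0019046970590726755 0.011
```

View pics/near.png

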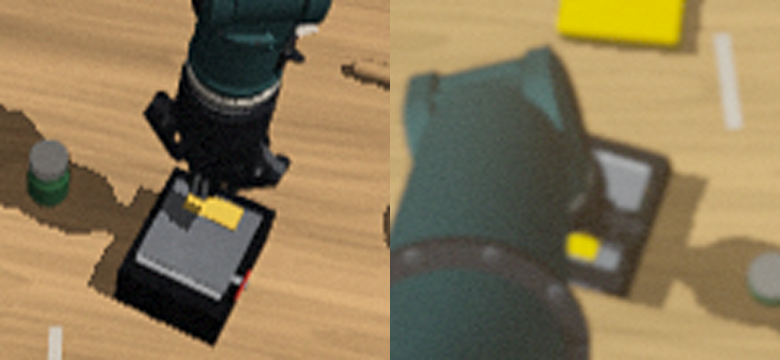

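The fingertip is sitting about 13 mm to the −y side of pad centre, which matches the measured TCP (residual travel). I'll correct this and settle, moving lower.

Request:
{"method": "drive_tool", "body": {"plan": [{"fingers": 0, "tx": 12, "ty": 9, "tz": 10, "wx": 0, "wy": 0, "wz": 0}, {"fingers": 0, "tx": 0, "ty": 0, "tz": 0, "wx": 0, "wy": 0, "wz": 0}, {"fingers": 0, "tx": 0, "ty": 0, "tz": 0, "wx": 0, "wy": 0, "wz": 0}]}}

```text
time: 2.28
tool_pos: [0.5472, 0.1666, 0.113]
ee_rot: [[-0.934, 0.357, 0.003], [0.357, 0.934, -0.004], [-0.004, -0.003, -1.0]]
ft_force: [-0.1, -0.3, 0.2]
grip_width: 0.003
```

Request:
{"method": "drive_tool", "body": {"plan": [{"fingers": 0, "tx": 1, "ty": -3, "tz": 14, "wx": 0, "wy": 0, "wz": 0}, {"fingers": 0, "tx": 0, "ty": 0, "tz": 8, "wx": 0, "wy": 0, "wz": 0}, {"fingers": 0, "tx": 0, "ty": 0, "tz": 0, "wx": 0, "wy": 0, "wz": 0}, {"fingers": 0, "tx": 0, "ty": 0, "tz": 0, "wx": 0, "wy": 0, "wz": 0}]}}

```text
time: 2.62
tool_pos: [0.5464, 0.1676, 0.0933]
ee_rot: [[-0.936, 0.353, 0.008], [0.353, 0.936, -0.001], [-0.008, 0.002, -1.0]]
ft_force: [-0.2, 0.5, 0.4]
grip_width: -0.0
```

```bash
python3 - <<'E'
from h import *
s=telemetry.sense();print(s['time'],s['tool_pos'],s['ft_force'])
im=read_camera('scene')[150:260,320:440,::-1];cv2.imwrite('pics/near2.png',cv2.resize(im,None,fx=5,fy=5,interpolation=cv2.INTER_CUBIC))
E
```

```text
2.6167 [0.54640308 0.16757633 0.09331736] [-0.24209647  0.5085045   0.38394548]
```

View pics/near2.png

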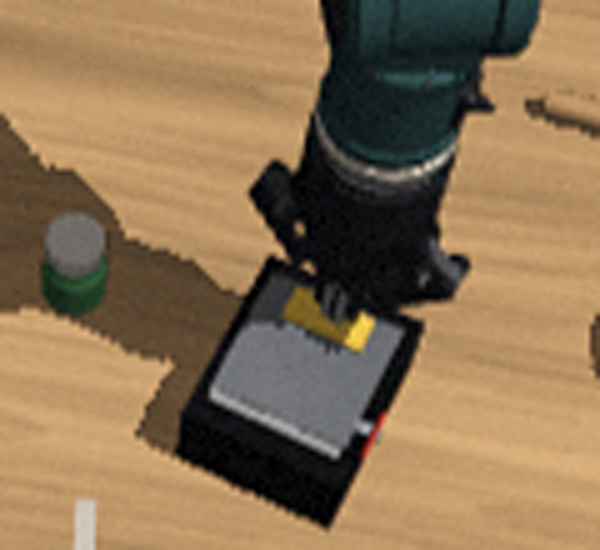

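The fingertip is centred over the pad, about 13 mm above it. I'll go down gently.

Request:
{"method": "drive_tool", "body": {"plan": [{"fingers": 0, "tx": 0, "ty": -2, "tz": 5, "wx": 0, "wy": 0, "wz": 0}, {"fingers": 0, "tx": 0, "ty": 0, "tz": 4, "wx": 0, "wy": 0, "wz": 0}, {"fingers": 0, "tx": 0, "ty": 0, "tz": 2, "wx": 0, "wy": 0, "wz": 0}, {"fingers": 0, "tx": 0, "ty": 0, "tz": 1, "wx": 0, "wy": 0, "wz": 0}, {"fingers": 0, "tx": 0, "ty": 0, "tz": 1, "wx": 0, "wy": 0, "wz": 0}]}}

```text
time: 3.08
tool_pos: [0.5474, 0.1658, 0.0809]
ee_rot: [[-0.935, 0.353, 0.012], [0.353, 0.935, 0.0], [-0.011, 0.004, -1.0]]
ft_force: [0.3, -0.6, 0.1]
grip_width: -0.002
```

Request:
{"method": "drive_tool", "body": {"plan": [{"fingers": 0, "tx": 0, "ty": -1, "tz": 2, "wx": 0, "wy": 0, "wz": 0}, {"fingers": 0, "tx": 0, "ty": 0, "tz": 2, "wx": 0, "wy": 0, "wz": 0}, {"fingers": 0, "tx": 0, "ty": 0, "tz": 2, "wx": 0, "wy": 0, "wz": 0}]}}

```text
time: 3.33
tool_pos: [0.5472, 0.1656, 0.0754]
ee_rot: [[-0.935, 0.353, 0.012], [0.353, 0.936, 0.001], [-0.011, 0.006, -1.0]]
ft_force: [-1.4, -0.3, 5.4]
grip_width: -0.002
```

Request:
{"method": "drive_tool", "body": {"plan": [{"fingers": 0, "tx": 0, "ty": 0, "tz": 1.5, "wx": 0, "wy": 0, "wz": 0}, {"fingers": 0, "tx": 0, "ty": 0, "tz": 1, "wx": 0, "wy": 0, "wz": 0}]}}

```text
time: 3.5
tool_pos: [0.5473, 0.1656, 0.0748]
ee_rot: [[-0.935, 0.353, 0.012], [0.353, 0.935, 0.002], [-0.01, 0.006, -1.0]]
ft_force: [-3.1, -0.2, 13.6]
grip_width: -0.002
```

The pad is at its stop: force rises to 13.6 N with no further travel. I'll release up and outward, then wait for the hatch.

Request:
{"method": "drive_tool", "body": {"plan": [{"fingers": 0, "tx": 0, "ty": 0, "tz": -35, "wx": 0, "wy": 0, "wz": 0}, {"fingers": 0, "tx": 15, "ty": 0, "tz": -36, "wx": 0, "wy": 0, "wz": 0}, {"fingers": 0, "tx": 20, "ty": 0, "tz": -33, "wx": 0, "wy": 0, "wz": 0}, {"fingers": 0, "tx": 20, "ty": 0, "tz": -33, "wx": 0, "wy": 0, "wz": 0}, {"fingers": 0, "tx": 20, "ty": 0, "tz": -30, "wx": 0, "wy": 0, "wz": 0}, {"fingers": 0, "tx": 10, "ty": 0, "tz": -20, "wx": 0, "wy": 0, "wz": 0}, {"fingers": 0, "tx": 0, "ty": 0, "tz": 0, "wx": 0, "wy": 0, "wz": 0}, {"fingers": 0, "tx": 0, "ty": 0, "tz": 0, "wx": 0, "wy": 0, "wz": 0}, {"fingers": 0, "tx": 0, "ty": 0, "tz": 0, "wx": 0, "wy": 0, "wz": 0}, {"fingers": 0, "tx": 0, "ty": 0, "tz": 0, "wx": 0, "wy": 0, "wz": 0}, {"fingers": 0, "tx": 0, "ty": 0, "tz": 0, "wx": 0, "wy": 0, "wz": 0}, {"fingers": 0, "tx": 0, "ty": 0, "tz": 0, "wx": 0, "wy": 0, "wz": 0}]}}

```text
time: 4.5
tool_pos: [0.4639, 0.193, 0.2631]
ee_rot: [[-0.933, 0.359, 0.008], [0.359, 0.934, -0.003], [-0.008, 0.0, -1.0]]
ft_force: [0.0, 0.0, -0.6]
grip_width: 0.003
```

Request:
{"method": "drive_tool", "body": {"plan": [{"fingers": 0, "tx": 0, "ty": 0, "tz": 0, "wx": 0, "wy": 0, "wz": 0}, {"fingers": 0, "tx": 0, "ty": 0, "tz": 0, "wx": 0, "wy": 0, "wz": 0}, {"fingers": 0, "tx": 0, "ty": 0, "tz": 0, "wx": 0, "wy": 0, "wz": 0}, {"fingers": 0, "tx": 0, "ty": 0, "tz": 0, "wx": 0, "wy": 0, "wz": 0}, {"fingers": 0, "tx": 0, "ty": 0, "tz": 0, "wx": 0, "wy": 0, "wz": 0}, {"fingers": 0, "tx": 0, "ty": 0, "tz": 0, "wx": 0, "wy": 0, "wz": 0}]}}

```text
time: 5.0
tool_pos: [0.464, 0.1913, 0.2598]
ee_rot: [[-0.933, 0.361, 0.002], [0.361, 0.933, -0.006], [-0.005, -0.005, -1.0]]
ft_force: [1.1, 0.7, -1.1]
grip_width: 0.003
```

```bash
python3 - <<'E'
from h import *
s=telemetry.sense();print(s['time'],s['tool_pos'],s['ft_force'])
a=read_camera('scene')[120:300,230:440,::-1];cv2.imwrite('pics/after.png',cv2.resize(a,None,fx=3.3,fy=3.3,interpolation=cv2.INTER_CUBIC))
b=read_camera('top')[:,:,::-1];cv2.imwrite('pics/after_top.png',b)
E
```

```text
5.0 [0.46396284 0.19131648 0.25980471] [ 1.14878559  0.73784592 -1.10883818]
```

View pics/after.png

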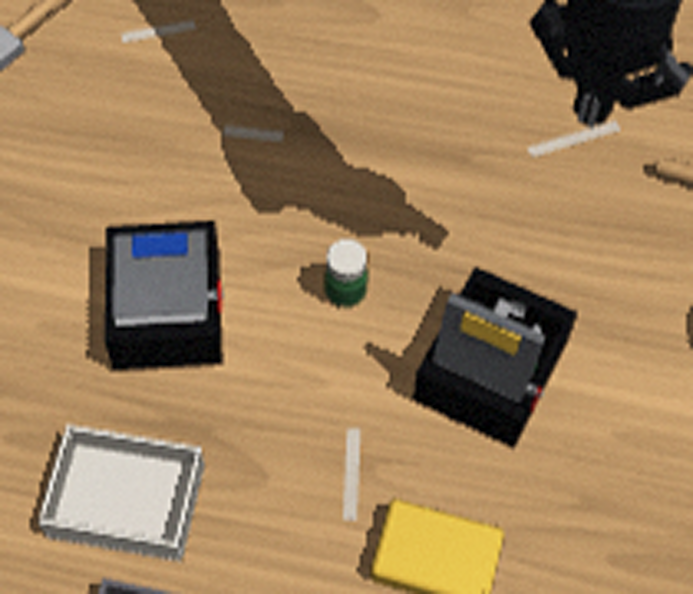

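View pics/after_top.png

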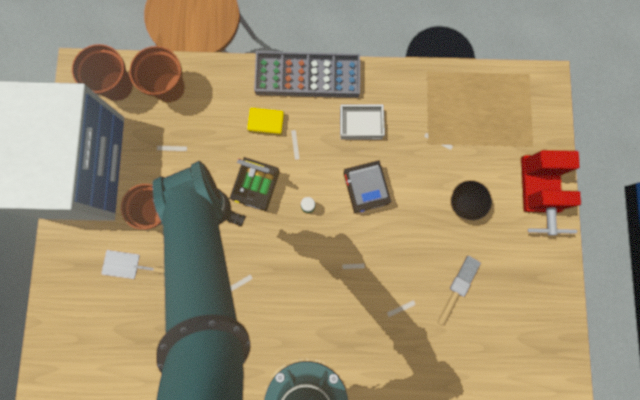

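The yellow hatch is up, showing the batteries, and its pad is at about (378,220) in the scene picture. The blue hatch is still shut. Next I'll check the angle and whether it holds.

Request:
{"method": "drive_tool", "body": {"plan": [{"fingers": 0, "tx": 0, "ty": 0, "tz": 0, "wx": 0, "wy": 0, "wz": 0}, {"fingers": 0, "tx": 0, "ty": 0, "tz": 0, "wx": 0, "wy": 0, "wz": 0}, {"fingers": 0, "tx": 0, "ty": 0, "tz": 0, "wx": 0, "wy": 0, "wz": 0}, {"fingers": 0, "tx": 0, "ty": 0, "tz": 0, "wx": 0, "wy": 0, "wz": 0}, {"fingers": 0, "tx": 0, "ty": 0, "tz": 0, "wx": 0, "wy": 0, "wz": 0}, {"fingers": 0, "tx": 0, "ty": 0, "tz": 0, "wx": 0, "wy": 0, "wz": 0}, {"fingers": 0, "tx": 0, "ty": 0, "tz": 0, "wx": 0, "wy": 0, "wz": 0}, {"fingers": 0, "tx": 0, "ty": 0, "tz": 0, "wx": 0, "wy": 0, "wz": 0}, {"fingers": 0, "tx": 0, "ty": 0, "tz": 0, "wx": 0, "wy": 0, "wz": 0}, {"fingers": 0, "tx": 0, "ty": 0, "tz": 0, "wx": 0, "wy": 0, "wz": 0}, {"fingers": 0, "tx": 0, "ty": 0, "tz": 0, "wx": 0, "wy": 0, "wz": 0}, {"fingers": 0, "tx": 0, "ty": 0, "tz": 0, "wx": 0, "wy": 0, "wz": 0}]}}

```text
time: 6.1
tool_pos: [0.464, 0.1916, 0.2604]
ee_rot: [[-0.933, 0.361, 0.003], [0.361, 0.933, -0.006], [-0.005, -0.004, -1.0]]
ft_force: [-0.1, 0.2, -0.3]
grip_width: 0.001
```

```bash
python3 - <<'E'
from h import *
p=camera_params('scene');R=p['orientation'].T;rv=cv2.Rodrigues(R)[0];tv=-R@p['origin']
c,s=np.cos(np.radians(72.3)),np.sin(np.radians(72.3));bx=np.array([s,-c,0]);ez=np.array([0,0,1.])
o=np.array([.548,.1628,0])+.031*bx
for a in (0,1.0,1.2,1.3,1.35,1.4):
    f=lambda x,z:o+bx*(.042+x*np.cos(a)+z*np.sin(a))+ez*(.062-x*np.sin(a)+z*np.cos(a))
    q=cv2.projectPoints(np.array([f(-.073,.007),f(-.087,.005)]),rv,tv,p['mtx'],p['dist'])[0].reshape(-1,2)
    print(a,q.round(1).tolist())
ims=[cv2.resize(cv2.imread('pics/after.png'),(210,180),interpolation=cv2.INTER_AREA),read_camera('scene')[120:300,230:440,::-1]]
for im in ims:
    h=cv2.cvtColor(np.ascontiguousarray(im),cv2.COLOR_BGR2HSV);m=cv2.inRange(h,(18,150,70),(35,255,255));m[125:]=0;m[:,:120]=0;m[:70]=0
    k,l,st,ce=cv2.connectedComponentsWithStats(m);i=1+st[1:,4].argmax();print(ce[i]+[230,120],st[i])
print(telemetry.sense()['time'])
cv2.imwrite('pics/after2.png',cv2.resize(ims[1][60:160,100:210],None,fx=6,fy=6,interpolation=cv2.INTER_CUBIC))
E
```

```text
0 [[385.1, 212.9], [387.1, 209.6]]
1.0 [[381.5, 213.8], [383.4, 209.3]]
1.2 [[379.5, 216.7], [381.1, 212.5]]
1.3 [[378.4, 218.4], [379.9, 214.5]]
1.35 [[377.8, 219.3], [379.2, 215.6]]
1.4 [[377.3, 220.3], [378.5, 216.8]]
[377.97938144 220.4742268 ] [140  95  18  12  97]
[378.0625  220.53125] [140  95  18  12  96]
6.15
```

View pics/after2.png

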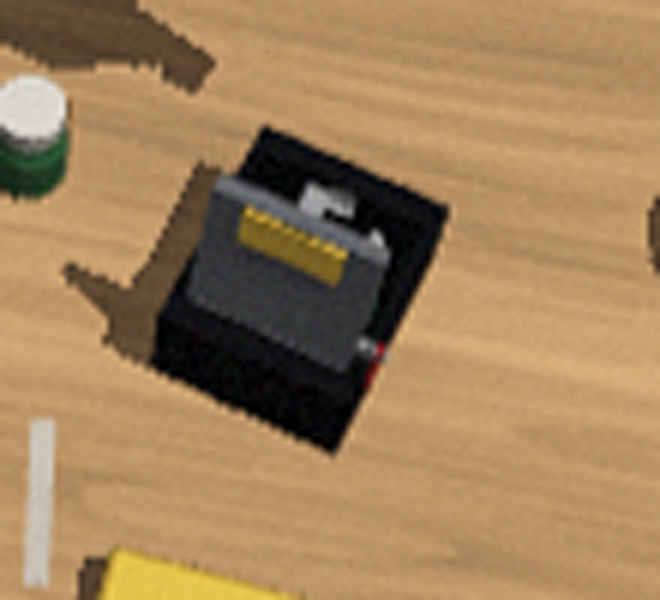

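The pad centre stays at (378.0, 220.5). The prediction for 1.4 rad is (377.3, 220.3), so the hatch is fully open and not sagging. The arm is clear, so I'll hand in the job.

```bash
python3 -c "
from station import workorder
print(workorder.job_done())"
```

```text
the job is handed in; nothing more can be done
None
```

The yellow-pad hatch is fully open and holding. I pressed its pad once with the closed fingertips, gently down to the stop, then lifted up and away. The last press reading was 13.6 N.

**Hatch angle:** about 1 s after the first look, the pad was still at pixel (378.0, 220.5). The prediction for the 1.4 rad stop is (377.3, 220.3), so it was fully open and not sagging.

**Rest of the bench:** by eye, the blue-pad hatch was still shut and the loose items looked undisturbed. The arm hides part of the pot and the spatula in the last top picture, but it never went low near them. I did not measure any of these.

**Robot:** the fingertips were about 10 cm above the open hatch and clear of it, with force readings near zero. I handed the job in at about 6.2 s.

**Failures:** my first move call was refused because some row values were left out, and nothing moved. One approach move overshot the pad sideways by about 13 mm. I corrected it before touching anything.

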